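# Sort loose downlight parts back into their stock cartons

## Robot

A 6-joint arm with a two-finger parallel gripper is mounted at the origin on the work surface. World frame = base frame: x ahead of the robot, y to its left, z up, the work surface at z = 0. Lengths are in m, angles in degrees, forces in N, time in s.
With the tool pointing down it reaches from about 0.35 to 0.875 m from the base axis. Payload 4.2 kg.
Tool frame: the origin (TCP) lies where the fingers leave the gripper's body, on its centre line; the fingertips stand 70 mm ahead of it and the grasp point (between the pads) lies 51 mm ahead of it (robot.grip_depth is the distance from the TCP to the grasp point, in m); z points along the fingers, y is the line along which they close (so a half turn about z gives the same grasp; the last joint's range is limited). The gripper opens to 87 mm and grips with 3 to 60 N. Pads are 19 mm wide; open, the fingers measure 117 mm over their backs; the gripper's body (75 mm by 190 mm) begins 51 mm behind the grasp point.
Start: joints at [-60.126, 22.042, 0.453, 0, -68.411, -14.817], TCP at [0.162, -0.604, 0.292] pointing down, gripper open.
Joint ranges: [-179.83, 179.83], [-69.29, 118.12], [-61.27, 80.66], [-181.25, 117.63], [-171.15, -9.14], [-177.46, 177.46]. Speed limits (degrees/s): [159.86, 159.86, 180, 180, 180, 180].

## Interface

Orientations are given as [roll, pitch, yaw] about the fixed x, y, z axes, in that order (R = Rz(yaw) Ry(pitch) Rx(roll)).
In Python, from bench import robot gives the robot as it stands.
- The arm moves only by the tool arm_command, never from a script. Its argument "plan" is a list of rows, each a list of 5 numbers: the finger opening in mm, from 0 to 87, then the shift along the tool's x, y, z in units of 25 mm (1.0 is 25 mm), then the turn about the tool's z in units of 8 degrees (1.0 is 8 degrees). A call has 1 to 12 rows; each row shifts and turns the commanded pose from where the row before left it, along the tool's axes as they then stand; what a row does not reach is not made up. A row lasts 1/10 s, in which the tool goes at most 50 mm and 8.59 degrees, less where a joint would pass 70% of its speed; a pose out of reach is approached as far as the arm can. A call is refused whole if a number of a shift passes 1 or a number of a turn 1, either way. A call with a gripper value outside its range is refused whole. The fingers move at their own pace and stop on an object; "newtons" is the grip in N (left out, the last holds). Time passes only in rows, so rows that do not move let the fingers close. It gives the time, the measured TCP pose, the force, the opening and the grip force at its end, in the units of the state.
- robot.sense(): the state, without advancing time (a new reading comes with each control period).
- robot.snapshot(name): name is "scene" or "top"; returns a dict with "image" (384x512x3 uint8, red, green, blue), "range_z" (384x512 float32, m along the optical axis (not along the pixel's ray), 0 where there is no reading), "K" (3x3 intrinsics, pixels), "distortion" ([k1, k2, p1, p2, k3] as OpenCV has them; the pictures are not rectified), "cam_to_world" (4x4, takes a point from camera to world coordinates). Camera axes: x right, y up, looking along -z (the intrinsics and any distortion apply to the point x, -y, -z); pixel columns grow to the right and rows downward; lengths in m; the calibration is good to about 2 mm. A picture is of the moment at which its call begins.
- robot.job_done(): hands the job in; it is judged then, once.
Trained networks look in a picture, given as the dict that the camera call returned (one of the last four; its "shot" number tells which), for a name from the list of things; names that differ only in an ending like _2 or _b are one class to them, and where a whole thing is asked for, a point or a joint stands for the part that bears it (a point fixed in the world has none). Each returns a list of dicts, best first, with "score" (0 to 1); they miss things now and then, are a little off and sometimes report something else, mostly with a low value. They report only what shows in the picture. A call takes as long as a camera call. They do not tell look-alikes from the thing itself.
- robot.regions_of(picture, name): "pixels" (384x512 bool, what is visible of it) and "rect" ([left, top, right, bottom] in pixels, round what is visible of it).
- robot.landmark_of(picture, name): "centre" ([column, row] in pixels: a listed point, or the origin of a listed thing).
The state is a dict: "t": time; "joints": joint angles; "qd": joint speeds; "joint_torque": joint torques, N m; "ee_pos": TCP position; "tcp_rot": TCP orientation; "contact_force": force on the tool from outside, world axes, zero at the start; "moment": the same for the moment, N m; "opening": finger opening in m; "finger_force": force on a finger pad.
Only numpy, scipy, OpenCV 4.12 (cv2) and the standard library are available. Lean on these libraries where they do the work, as an engineer would, in place of code of your own. Each camera call takes 0.05 s, during which the arm holds its last target. There are 200 camera calls.

## Task

Sort the loose lighting parts on the stall back into the three cartons, each into the empty front half of the carton that already holds its own kind: the two spot lamps, the downlight ring and the two LED drivers. Set every part down on the carton's floor the way it lies now (lamps standing on their glass face, ring and drivers flat), none on top of another, and do not drop the lamps. Leave the drill chuck and the padlock that lie among them where they are.

Things in the scene. Friction and masses are not known exactly. Their poses are not given: they have to be found in the camera images.
- lamp1_mid (a point): centre, half-way up, of a loose LED spot lamp, the first of two alike, standing on its round glass face, pins up, 57 mm tall: white bezel 50 mm across, 0 to 13 mm high; straight finned aluminium body 37 mm across the fins, 13 to 40 mm high (grip here); white base 26 mm across up to 50 mm, then two pins. z along its axis, up. 50 to 80 g
- lamp2_mid (a point): centre, half-way up, of a loose LED spot lamp, the second of two alike, standing on its round glass face, pins up, 57 mm tall: white bezel 50 mm across, 0 to 13 mm high; straight finned aluminium body 37 mm across the fins, 13 to 40 mm high (grip here); white base 26 mm across up to 50 mm, then two pins. z along its axis, up. 50 to 80 g
- ring_mid (a point): centre, half-way up, of the loose brass downlight ring, lying face down, 27 mm high: flange 80 mm across, 4 mm thick, at the bottom; above it an open round collar 56 mm across outside, 50 inside, 27 mm high (grip it across the outside). Two steel spring clips stick out at x = +-28 to +-45 mm, 22 mm wide, 8 to 22 mm high; the collar is free along y. z up. About 90 g
- driver1_mid (a point): centre, half-way up, of a loose LED driver, the first of two alike: white plastic box, 90 mm long (x) by 38 mm wide (y) by 25 mm high (z), lying flat with its label up. About 110 g
- driver2_mid (a point): centre, half-way up, of a loose LED driver, the second of two alike: white plastic box, 90 mm long (x) by 38 mm wide (y) by 25 mm high (z), lying flat with its label up. About 110 g
- lamp_bay (a point): floor centre of the empty half of a fixed carton; its other half holds six spot lamps (to 61 mm high). 3 cartons, same size. x: to the stock, y: along the front, z up. Empty half inside 115 (x) by 175 (y) mm; floor 4 mm and rims 45 mm above the table; walls 4 mm; 3 mm partition, 40 mm high, at x=+59, stock x=61 to 168 mm. Outside: x=-65 to +175 (a back flap hangs on to +230), y=+-95 mm
- ring_bay (a point): floor centre of the empty half of a fixed carton; its other half holds brass downlight rings (to 60 mm high). 3 cartons, same size. x: to the stock, y: along the front, z up. Empty half inside 115 (x) by 175 (y) mm; floor 4 mm and rims 45 mm above the table; walls 4 mm; 3 mm partition, 40 mm high, at x=+59, stock x=61 to 168 mm. Outside: x=-65 to +175 (a back flap hangs on to +230), y=+-95 mm
- driver_bay (a point): floor centre of the empty half of a fixed carton; its other half holds white LED drivers (to 56 mm high). 3 cartons, same size. x: to the stock, y: along the front, z up. Empty half inside 115 (x) by 175 (y) mm; floor 4 mm and rims 45 mm above the table; walls 4 mm; 3 mm partition, 40 mm high, at x=+59, stock x=61 to 168 mm. Outside: x=-65 to +175 (a back flap hangs on to +230), y=+-95 mm
- chuck_mid (a point): centre, half-way up, of a bystander: dark steel drill chuck standing on the table, 43 mm across, 60 mm tall with its jaws up. Loose, about 300 g; to be left where it is
- padlock_mid (a point): a bystander: brass padlock lying flat, 18 mm high; the point is 9 mm above the table in its middle, the body reaches from x = -30 to +10 mm and y = +-23 mm, the steel shackle on to x = +48 mm. Loose, about 180 g; to be left where it is
Things that resemble listed ones, but are neither listed nor needed, are in the scene too. Of the things that look like the part that bears ring_mid, take the one that is farthest to the robot's right at the start.

How it is judged:
By the outcome, as a careful person would: the job done as asked, in the order asked, and still so for the second after the job is handed in, with the robot touching nothing.
It also fails if it takes over 120 s, if anything falls off the work surface, if the arm or the gripper's body presses on something with over 40 N, if the wrist force passes 120 N, or if a joint passes its speed limit or range.

## Working session

There is one attempt and no reset: what is moved stays moved. The work goes in short steps, Python scripts to look and compute and a tool call to move; the robot and the scene stay as the last step left them, time stands still between calls to the robot, and variables do not carry over. Pictures are saved under pics/ and viewed, at most 14 in all, crops included, and the job is handed in when it is done.

Besides the shell and the picture viewer there is one more tool, called after "Call:" by a JSON object that holds its "fn" and its "kwargs". arm_command: Moves the arm, as the interface text tells. Its arguments: {"type":"object","properties":{"plan":{"type":"array","items":{"type":"array","items":{"type":"number"}}},"newtons":{"type":"number"}},"required":["plan"]}

```bash
mkdir -p pics; ls; cat > h.py <<'E'
import numpy as np, cv2
from bench import robot
def snap(n,save=None):
    s=robot.snapshot(n)
    if save: cv2.imwrite('pics/'+save,s['image'][:,:,::-1])
    return s
def ray(s,uv):
    K=np.array(s['K'],float);d=np.array(s['distortion'],float)
    p=cv2.undistortPoints(np.array(uv,float).reshape(-1,1,2),K,d)[:,0]
    M=np.array(s['cam_to_world'])
    v=np.c_[p[:,0],-p[:,1],-np.ones(len(p))]
    return M[:3,3],v@M[:3,:3].T
def at_z(s,uv,z):
    o,v=ray(s,uv); return o+v*((z-o[2])/v[:,2])[:,None]
def cloud(s):
    h,w=s['range_z'].shape
    g=np.stack(np.meshgrid(np.arange(w),np.arange(h)),-1).reshape(-1,2)
    o,v=ray(s,g); r=s['range_z'].reshape(-1,1)
    P=(o+v*r); P[r[:,0]==0]=np.nan
    return P.reshape(h,w,3)
E
python3 - <<'E'
from h import *
print(robot.grip_depth, robot.sense())
for n in('scene','top'):
    s=snap(n,n+'0.png'); P=cloud(s)
    print(n,np.round(s['cam_to_world'],3).tolist(),np.round(s['K'],1).tolist(),s['distortion'])
    for k in 'lamp1_mid ring_mid driver1_mid lamp_bay ring_bay driver_bay chuck_mid padlock_mid'.split():
        for r in robot.landmark_of(s,k):
            u,v=r['centre']; iu,iv=int(min(max(u,0),511)),int(min(max(v,0),383))
            print(k,round(r['score'],2),np.round(r['centre'],0),np.round(P[iv,iu],3))
E
```

```text
pics
0.051 {'t': 0.0, 'joints': array([-6.01252525e+01,  2.20902974e+01,  3.81333524e-01, -2.81319549e-02,
       -6.84115220e+01, -1.48156145e+01]), 'qd': array([ 0.0315181 , -0.01015164, -0.05178308, -0.05315968, -0.01165307,
        0.02396997]), 'joint_torque': array([-7.39730676e-04, -3.90670788e+01,  1.87400258e+01,  4.21977729e+00,
        1.09574132e-02, -1.86398493e-04]), 'ee_pos': array([ 0.16228336, -0.60310592,  0.29117716]), 'tcp_rot': array([ 1.79876834e+02, -5.54219330e-03, -1.64951239e+02]), 'contact_force': array([-1.19467049,  0.14141032, -0.59218202]), 'moment': array([-0.00208388,  0.00175495, -0.03394008]), 'finger_force': 0.0, 'opening': 0.08696659958777676}
scene [[0.804, -0.496, 0.329, 0.797], [0.595, 0.667, -0.449, -0.376], [0.003, 0.556, 0.831, 0.875], [0.0, 0.0, 0.0, 1.0]] [[443.4, 0.0, 254.1], [0.0, 443.4, 194.8], [0.0, 0.0, 1.0]] [0.05020984 0.         0.         0.         0.        ]
lamp1_mid 0.75 [296. 150.] [0.468 0.245 0.037]
ring_mid 0.91 [244.  88.] [ 0.21   0.37  -0.001]
ring_mid 0.85 [269. 195.] [0.479 0.115 0.002]
ring_mid 0.8 [319. 127.] [0.46
[... 475 characters left out ...]
.0, 0.0, 1.0]] [-0.10425662  0.          0.          0.          0.        ]
lamp1_mid 0.83 [200. 187.] [0.454 0.243 0.042]
ring_mid 0.91 [151. 181.] [ 0.476  0.379 -0.002]
ring_mid 0.88 [188. 236.] [0.332 0.283 0.004]
ring_mid 0.86 [253. 174.] [ 0.489  0.11  -0.002]
ring_mid 0.8 [157. 276.] [0.229 0.368 0.002]
ring_mid 0.49 [290. 104.] [0.672 0.011 0.001]
ring_mid 0.24 [298. 193.] [ 0.435 -0.001  0.048]
driver1_mid 0.9 [362. 209.] [ 0.388 -0.164  0.027]
lamp_bay 0.84 [290. 105.] [0.666 0.011 0.003]
ring_bay 0.76 [201. 116.] [0.643 0.246 0.004]
driver_bay 0.86 [386. 102.] [ 0.671 -0.247  0.002]
chuck_mid 0.52 [338. 168.] [ 0.494 -0.103  0.062]
padlock_mid 0.65 [229. 207.] [0.405 0.176 0.019]
```

View pics/top0.png

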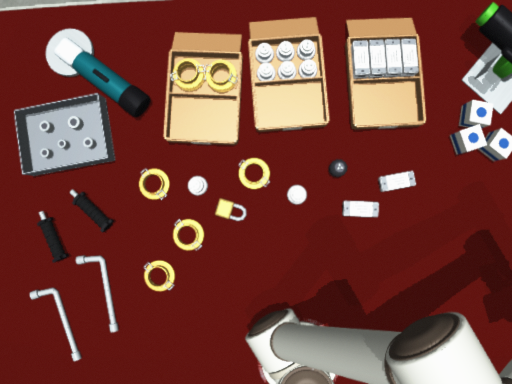

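View pics/scene0.png

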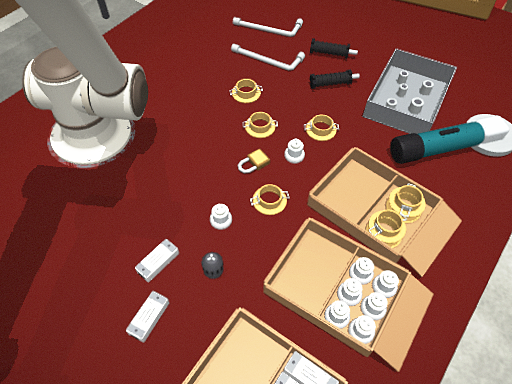

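The top view shows lamps at (198,185) and (297,194), drivers at (361,209) and (397,181), the chuck at (338,168) and the padlock at (230,209). The ring candidates are (154,184), (254,173), (188,235) and (159,276). The one farthest to the robot's right (-y) is (254,173), so I take that one. The scene view agrees: that ring is at (269,197), with lamps at (295,150) and (220,215).

```bash
python3 - <<'E'
from h import *
C={}
for n in('top','scene'):
    s=snap(n); P=cloud(s); C[n]=P
    if n=='top': im=s['image']
    tab=P[(P[...,0]>.3)&(P[...,0]<.55)&(P[...,1]>-.3)&(P[...,1]<.45)]
    print(n,'table z median',np.median(tab[:,2]),tab[:,2].std())
    for nm,(x,y,zlo) in dict(lampA=(.454,.243,.03),lampB=(.435,0,.03),ring=(.484,.11,.012),drvA=(.39,-.17,.017),drvB=(.46,-.27,.017),chuck=(.494,-.1,.03),pad=(.405,.176,.008)).items():
        R=.07
        m=(np.hypot(P[...,0]-x,P[...,1]-y)<R)&(P[...,2]>zlo)
        q=P[m]
        if len(q)<10: print(nm,'few',len(q)); continue
        c,(w,h),a=cv2.minAreaRect((q[:,:2]*1000).astype(np.float32))
        print(nm,len(q),'mean',q[:,:2].mean(0).round(4),'rect',np.round(c,1),np.round((w,h),1),round(a,1),'z95',np.percentile(q[:,2],[50,95]).round(4))
    # cartons: rim points
    for nm,(x,y) in dict(lamp=(.666,.011),ring=(.64,.244),drv=(.668,-.247)).items():
        m=(abs(P[...,0]-x)<.095)&(abs(P[...,1]-y)<.115)&(P[...,2]>.035)&(P[...,2]<.052)
        q=P[m]
        mf=(np.hypot(P[...,0]-x,P[...,1]-y)<.03); 
        print(nm,'floor',np.nanmedian(P[mf][:,2]).round(4),'rim n',len(q),'z',np.median(q[:,2]).round(3) if len(q) else '')
        if len(q)>20:
            c,(w,h),a=cv2.minAreaRect((q[:,:2]*1000).astype(np.float32)); print('   rect',np.round(c,1),np.round((w,h),1),round(a,1))
# crop of top
c=im[60:240,140:430]; cv2.imwrite('pics/crop1.png',cv2.resize(c,None,fx=2.7,fy=2.7,interpolation=cv2.INTER_CUBIC)[:,:,::-1])
E
```

```text
top table z median 8.676922103223461e-05 0.009158008113069972
lampA 174 mean [0.4596 0.2532] rect [459.8 253.9] [35.4 36. ] 42.7 z95 [0.0436 0.0541]
lampB 166 mean [ 4.292e-01 -3.000e-04] rect [ 4.295e+02 -3.000e-01] [35.7 34.2] 43.0 z95 [0.0448 0.0528]
ring 117 mean [0.4896 0.1103] rect [490.2 109.7] [73.3 54.2] 18.8 z95 [0.0245 0.0295]
drvA 508 mean [ 0.3893 -0.1632] rect [ 403.1 -170.7] [103.9  66.8] 88.3 z95 [0.0245 0.0288]
drvB 506 mean [ 0.4573 -0.2617] rect [ 457.5 -262.3] [38.3 89. ] 9.1 z95 [0.0246 0.0286]
chuck 245 mean [ 0.4926 -0.1047] rect [ 493.7 -106.5] [41.9 42.8] 24.9 z95 [0.05   0.0584]
pad 374 mean [0.3949 0.1774] rect [392.3 170.4] [78.4 45.6] 70.1 z95 [0.0166 0.0212]
lamp floor 0.0037 rim n 948 z 0.043
   rect [682.2  11.5] [165.9 190.2] 2.6
ring floor 0.0038 rim n 946 z 0.043
   rect [655.3 235.5] [191.3 173.8] 85.7
drv floor 0.0033 rim n 1028 z 0.044
   rect [ 681.8 -240.8] [166.5 191.3] 1.5
scene table z median 0.0004992700926119698 0.010042206593404424
lampA 176 mean [0.4638 0.2481] rect [462.1 251.6] [35.  32.7] 23.7 z95 [0.0428 0.053 ]
lampB 219 mean [ 0.4345 -0.007 ] rect [432.4  -5. ] [36.  33.7] 42.5 z95 [0.0422 0.0531]
ring 269 mean [0.4892 0.1056] rect [489.3 105.6] [78.6 56. ] 84.9 z95 [0.0222 0.0284]
drvA 760 mean [ 0.3913 -0.1686] rect [ 389.8 -167.1] [90.5 40.2] 85.9 z95 [0.025 0.028]
drvB 936 mean [ 0.4609 -0.2668] rect [ 459.2 -265.3] [39. 91.] 9.7 z95 [0.0251 0.0277]
chuck 389 mean [ 0.4998 -0.1131] rect [ 496.  -110.1] [45.7 42.5] 39.8 z95 [0.05   0.0585]
pad 374 mean [0.3982 0.1724] rect [395.2 167. ] [79.1 47.9] 74.4 z95 [0.0166 0.0205]
lamp floor 0.004 rim n 1574 z 0.044
   rect [683.2   9.8] [164.6 192.7] 3.0
ring floor 0.0042 rim n 1345 z 0.043
   rect [653.7 233.7] [194.  170.9] 87.1
drv floor 0.0038 rim n 1055 z 0.044
   rect [ 681.8 -231.8] [166.9 169.5] 1.7
```

View pics/crop1.png

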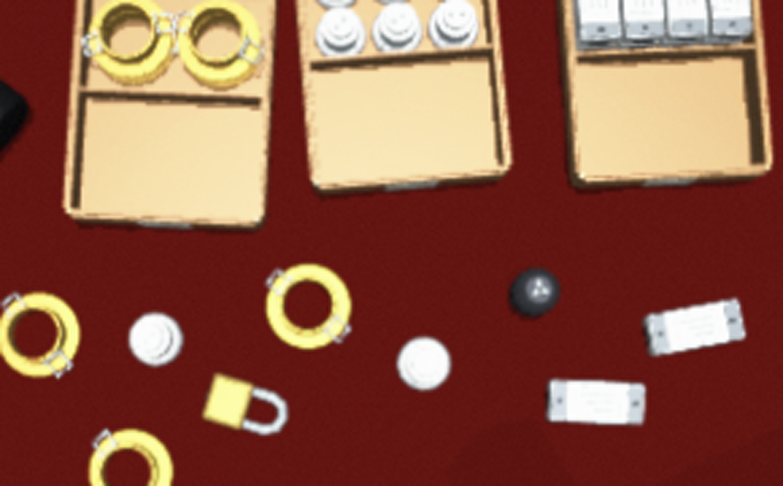

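The close crop confirms the ring at crop (309,306). Its clips are at (275,280) and (342,330), which puts the clip axis at about 53° in the world. Next: carton frames and refined estimates.

```bash
cat >> h.py <<'E'
def go(x,y,zg,yaw):
    """print tool-axis shift (units) from measured pose to grasp-point goal"""
    s=robot.sense(); p=s['ee_pos']; w=s['tcp_rot'][2]; a=np.radians(w)
    d=np.array([x,y,zg+.051])-p
    R=np.array([[np.cos(a),np.sin(a),0],[np.sin(a),-np.cos(a),0],[0,0,-1]])
    dy=(yaw-w+180)%360-180
    print('pose',p.round(4),s['tcp_rot'].round(2),'t',round(s['t'],2),'shift units',np.round(R.T@d/.025,2),'turn units',round(-dy/8,2))
E
python3 - <<'E'
from h import *
from scipy.optimize import minimize
for n in('top','scene'):
    s=snap(n);P=cloud(s)
    for nm,(x,y,a) in dict(lamp=(.666,.011,2.7),ring=(.64,.244,-3.5),drv=(.668,-.247,1.6)).items():
        t=np.radians(a);R=np.array([[np.cos(t),-np.sin(t)],[np.sin(t),np.cos(t)]])
        q=P[(P[...,2]>.037)&(P[...,2]<.052)]; l=(q[:,:2]-[x,y])@R
        l=l[(l[:,0]>-.09)&(l[:,0]<.05)&(abs(l[:,1])<.12)]
        x0=np.percentile(l[:,0],3)   # front outer
        y0,y1=np.percentile(l[:,1],[2,98])
        b=np.array([x,y])+R@np.array([x0+.065-.001,(y0+y1)/2])
        print(n,nm,'front',x0.round(4),'y',y0.round(4),y1.round(4),'bay',b.round(4))
    for nm,(x,y) in dict(A=(.390,-.167),B=(.458,-.264)).items():
        m=(np.hypot(P[...,0]-x,P[...,1]-y)<.055)&(P[...,2]>.019)&(P[...,2]<.032)
        c,(w,h),a=cv2.minAreaRect((P[m][:,:2]*1000).astype(np.float32)); print(nm,np.round(c,1),np.round((w,h),1),round(a,1))
    x,y=.4897,.1077 if n=='top' else .1057
    m=(np.hypot(P[...,0]-x,P[...,1]-y)<.055)&(P[...,2]>.008); q=P[m]; d=q[:,:2]-[x,y]; r=np.hypot(*d.T); k=r>.034
    an=np.arctan2(d[k,1],d[k,0]); print('ring clip axis',np.degrees(np.angle(np.exp(2j*an).mean()))/2,k.sum())
go(.431,-.003,.13,-87)
E
```

```text
top lamp front -0.0657 y -0.0946 0.0936 bay [0.6643 0.0104]
top ring front -0.0705 y -0.1018 0.0869 bay [0.6331 0.237 ]
top drv front -0.0685 y -0.0878 0.1001 bay [ 0.6633 -0.241 ]
A [ 387.9 -164.1] [91.9 38. ] 85.9
B [ 457.1 -262.2] [37.9 89.7] 9.6
ring clip axis 49.29636924010251 27
scene lamp front -0.064 y -0.0978 0.0919 bay [0.6661 0.008 ]
scene ring front -0.0694 y -0.1037 0.0845 bay [0.6341 0.2348]
scene drv front -0.0684 y -0.0639 0.0984 bay [ 0.6632 -0.2299]
A [ 389.7 -167.2] [90.7 39.8] 87.5
B [ 459.4 -265. ] [39.  91.3] 10.3
ring clip axis 48.8150572706708 29
pose [ 0.1624 -0.6035  0.2923] [-180.      0.   -164.94] t 1.1 shift units [-16.62  20.4    4.45] turn units -9.74
```

Call:
{"fn": "arm_command", "kwargs": {"plan": [[87, 0, 0, 0.4, -0.97], [87, 0, 0, 0.4, -0.97], [87, 0, 0, 0.4, -0.97], [87, 0, 0, 0.4, -0.97], [87, 0, 0, 0.4, -0.97], [87, 0, 0, 0.4, -0.97], [87, 0, 0, 0.4, -0.97], [87, 0, 0, 0.4, -0.97], [87, 0, 0, 0.4, -0.97], [87, 0, 0, 0.4, -0.97], [87, 0, 0, 0, 0], [87, 0, 0, 0, 0]], "newtons": 15}}

```text
t: 2.3
ee_pos: [0.1624, -0.6037, 0.1924]
tcp_rot: [180.0, -0.0, -87.5]
contact_force: [0.4, 0.6, -0.0]
opening: 0.0869
finger_force: 0.0
```

```bash
python3 -c "
from h import *
go(.431,-.003,.13,-87)"
```

```text
pose [ 0.1624 -0.6037  0.1924] [179.99  -0.   -87.5 ] t 2.3 shift units [-23.54 -11.78   0.46] turn units -0.06
```

Call:
{"fn": "arm_command", "kwargs": {"plan": [[87, -0.98, -0.49, 0, 0], [87, -0.98, -0.49, 0, 0], [87, -0.98, -0.49, 0, 0], [87, -0.98, -0.49, 0, 0], [87, -0.98, -0.49, 0, 0], [87, -0.98, -0.49, 0, 0], [87, -0.98, -0.49, 0, 0], [87, -0.98, -0.49, 0, 0], [87, -0.98, -0.49, 0, 0], [87, -0.98, -0.49, 0, 0], [87, -0.98, -0.49, 0, 0], [87, -0.98, -0.49, 0, 0]]}}

```text
t: 3.5
ee_pos: [0.2964, -0.3023, 0.1933]
tcp_rot: [-179.9, -0.1, -87.5]
contact_force: [0.8, 0.6, 0.3]
opening: 0.0868
finger_force: 0.0
```

Call:
{"fn": "arm_command", "kwargs": {"plan": [[87, -0.98, -0.49, 0, 0], [87, -0.98, -0.49, 0, 0], [87, -0.98, -0.49, 0, 0], [87, -0.98, -0.49, 0, 0], [87, -0.98, -0.49, 0, 0], [87, -0.98, -0.49, 0, 0], [87, -0.98, -0.49, 0, 0], [87, -0.98, -0.49, 0, 0], [87, -0.98, -0.49, 0, 0], [87, -0.98, -0.49, 0, 0], [87, -0.98, -0.49, 0, 0], [87, 0, 0, 0, 0]]}}

```text
t: 4.7
ee_pos: [0.4199, -0.0254, 0.1935]
tcp_rot: [-179.8, 0.0, -87.2]
contact_force: [0.6, -0.9, -0.1]
opening: 0.0874
finger_force: 0.0
```

```bash
python3 -c "
from h import *
go(.431,-.003,.028,-87)
s=snap('scene','s1.png'); im=s['image'][100:330,120:380]
cv2.imwrite('pics/s1c.png',cv2.resize(im,None,fx=2.5,fy=2.5)[:,:,::-1])"
```

```text
pose [ 0.4199 -0.0254  0.1935] [-1.7976e+02  3.0000e-02 -8.7250e+01] t 4.7 shift units [-0.87 -0.48  4.58] turn units -0.03
```

View pics/s1c.png

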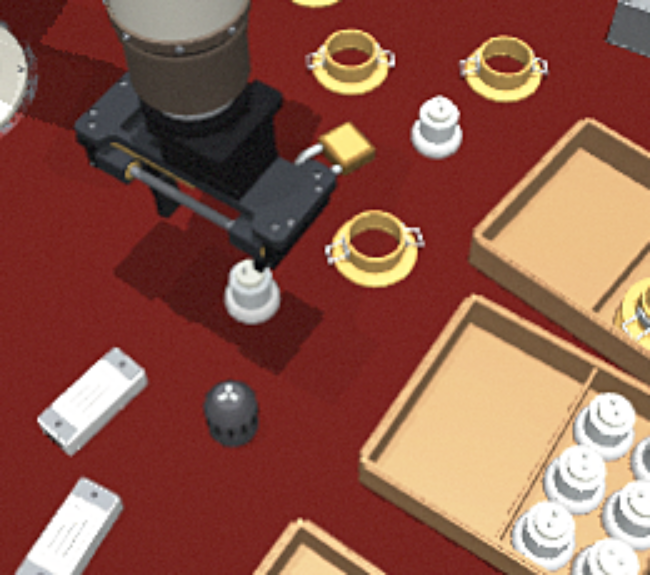

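The gripper hangs above lamp B, crop (252,290), and straddles it along x. The bezel is wider than the body, so I grip at z=0.035 to keep the tips above it.

Call:
{"fn": "arm_command", "kwargs": {"plan": [[87, -0.87, -0.48, 0, 0], [87, 0, 0, 0.8, 0], [87, 0, 0, 0.8, 0], [87, 0, 0, 0.8, 0], [87, 0, 0, 0.8, 0], [87, 0, 0, 0.6, 0], [87, 0, 0, 0.5, 0], [87, 0, 0, 0, 0], [87, 0, 0, 0, 0]]}}

```text
t: 5.65
ee_pos: [0.4288, -0.0057, 0.0852]
tcp_rot: [-180.0, -0.0, -87.4]
contact_force: [-0.5, 0.7, -0.5]
opening: 0.0872
finger_force: 0.0
```

Call:
{"fn": "arm_command", "kwargs": {"plan": [[20, 0, 0, 0, 0], [20, 0, 0, 0, 0], [20, 0, 0, 0, 0], [20, 0, 0, 0, 0], [20, 0, 0, 0, 0], [20, 0, 0, 0, 0], [20, 0, 0, 0, 0], [20, 0, 0, 0, 0], [20, 0, 0, 0, 0]]}}

```text
t: 6.55
ee_pos: [0.4288, -0.0052, 0.0848]
tcp_rot: [-180.0, 0.0, -87.3]
contact_force: [0.1, 0.7, 0.2]
opening: 0.0356
finger_force: 15.0
```

Call:
{"fn": "arm_command", "kwargs": {"plan": [[20, 0, 0, -0.4, 0], [20, 0, 0, -0.8, 0], [20, 0, 0, -0.8, 0], [20, 0, 0, -0.8, 0], [20, 0, 0, -0.8, 0], [20, 0, 0, -0.4, 0], [20, 0, 0, 0, 0], [20, 0, 0, 0, 0]]}}

```text
t: 7.35
ee_pos: [0.4281, -0.0054, 0.1844]
tcp_rot: [179.9, 0.0, -87.4]
contact_force: [-0.3, -0.5, -1.1]
opening: 0.0357
finger_force: 15.0
```

```bash
python3 -c "
from h import *
print(robot.sense()['opening'])
go(.667,-.033,.039,-87.3)"
```

```text
0.03565141233834708
pose [ 0.4281 -0.0054  0.1844] [ 1.7995e+02  1.0000e-02 -8.7360e+01] t 7.35 shift units [ 1.54 -9.49  3.77] turn units -0.01
```

Call:
{"fn": "arm_command", "kwargs": {"plan": [[20, 0.1, -0.5, 0, 0], [20, 0.15, -0.9, 0, 0], [20, 0.15, -0.95, 0, 0], [20, 0.15, -0.95, 0, 0], [20, 0.15, -0.95, 0, 0], [20, 0.15, -0.95, 0, 0], [20, 0.15, -0.95, 0, 0], [20, 0.15, -0.95, 0, 0], [20, 0.15, -0.9, 0, 0], [20, 0.14, -0.89, 0, 0], [20, 0.1, -0.6, 0, 0], [20, 0, 0, 0, 0]]}}

```text
t: 8.55
ee_pos: [0.6693, -0.0334, 0.1821]
tcp_rot: [179.9, -0.0, -87.4]
contact_force: [-0.7, 0.2, -0.4]
opening: 0.0356
finger_force: 15.0
```

Call:
{"fn": "arm_command", "kwargs": {"plan": [[20, 0, 0, 0.7, 0], [20, 0, 0, 0.8, 0], [20, 0, 0, 0.8, 0], [20, 0, 0, 0.6, 0], [20, 0, 0, 0.3, 0], [20, 0, 0, 0.2, 0], [20, 0, 0, 0, 0], [20, 0, 0, 0, 0]]}}

```text
t: 9.35
ee_pos: [0.668, -0.0327, 0.1005]
tcp_rot: [-179.9, 0.0, -87.3]
contact_force: [-0.2, -0.5, 0.2]
opening: 0.0356
finger_force: 15.0
```

```bash
python3 -c "
from h import *
go(.667,-.033,.039,-87.3)
s=snap('top','t2.png'); im=s['image'][20:200,140:440]
cv2.imwrite('pics/t2c.png',cv2.resize(im,None,fx=2.6,fy=2.6)[:,:,::-1])
s=snap('scene','s2.png'); im=s['image'][150:384,180:460]
cv2.imwrite('pics/s2c.png',cv2.resize(im,None,fx=2.5,fy=2.5)[:,:,::-1])"
```

```text
pose [ 0.668  -0.0327  0.1005] [-179.91    0.    -87.33] t 9.35 shift units [0.01 0.04 0.42] turn units -0.0
```

View pics/s2c.png

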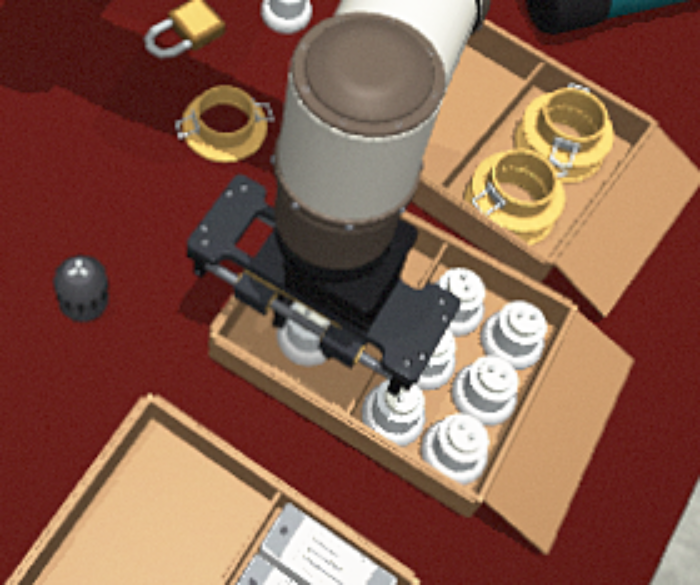

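The lamp is inside the front half at crop (305,340), clear of the walls. I lower it gently onto the floor.

Call:
{"fn": "arm_command", "kwargs": {"plan": [[20, 0, 0, 0.2, 0], [20, 0, 0, 0.15, 0], [20, 0, 0, 0.1, 0], [20, 0, 0, 0, 0], [20, 0, 0, 0, 0]]}}

```text
t: 9.95
ee_pos: [0.6673, -0.0327, 0.0888]
tcp_rot: [180.0, -0.0, -87.3]
contact_force: [-2.9, 0.6, 2.8]
opening: 0.0358
finger_force: 15.0
```

Call:
{"fn": "arm_command", "kwargs": {"plan": [[52, 0, 0, 0, 0], [52, 0, 0, 0, 0], [52, 0, 0, 0, 0], [52, 0, 0, 0, 0], [52, 0, 0, -0.3, 0], [52, 0, 0, -0.6, 0], [52, 0, 0, -0.8, 0], [52, 0, 0, -0.8, 0], [52, 0, 0, -0.8, 0], [52, 0, 0, -0.6, 0], [52, 0, 0, 0, 0]]}}

```text
t: 11.05
ee_pos: [0.6691, -0.0326, 0.1905]
tcp_rot: [-179.6, 0.0, -87.3]
contact_force: [-0.3, 0.8, 0.3]
opening: 0.0522
finger_force: 0.0
```

```bash
python3 -c "
from h import *
go(.461,.252,.035,-87.3)"
```

```text
pose [ 0.6691 -0.0326  0.1905] [-1.7955e+02  1.0000e-02 -8.7310e+01] t 11.05 shift units [-11.76   7.78   4.18] turn units -0.0
```

Call:
{"fn": "arm_command", "kwargs": {"plan": [[87, -0.98, 0.65, 0, 0], [87, -0.98, 0.65, 0, 0], [87, -0.98, 0.65, 0, 0], [87, -0.98, 0.65, 0, 0], [87, -0.98, 0.65, 0, 0], [87, -0.98, 0.65, 0, 0], [87, -0.98, 0.65, 0, 0], [87, -0.98, 0.65, 0, 0], [87, -0.98, 0.65, 0, 0], [87, -0.98, 0.65, 0, 0], [87, -0.98, 0.65, 0, 0], [87, -0.98, 0.65, 0, 0]]}}

```text
t: 12.25
ee_pos: [0.458, 0.2526, 0.186]
tcp_rot: [180.0, -0.0, -87.3]
contact_force: [-0.3, -0.8, 0.6]
opening: 0.0867
finger_force: 0.0
```

Call:
{"fn": "arm_command", "kwargs": {"plan": [[87, 0, 0, 0, 0], [87, 0, 0, 0, 0]]}}

```text
t: 12.45
ee_pos: [0.4587, 0.2522, 0.186]
tcp_rot: [180.0, -0.0, -87.3]
contact_force: [0.4, -0.1, 0.1]
opening: 0.0869
finger_force: 0.0
```

```bash
python3 -c "
from h import *
go(.461,.252,.035,-87.3)
s=snap('scene'); im=s['image'][50:384,130:500]
cv2.imwrite('pics/s3c.png',cv2.resize(im,None,fx=1.75,fy=1.75,interpolation=cv2.INTER_CUBIC)[:,:,::-1])"
```

```text
pose [0.4587 0.2522 0.186 ] [ 1.7999e+02 -1.0000e-02 -8.7260e+01] t 12.45 shift units [ 0.01 -0.09  4.  ] turn units 0.01
```

View pics/s3c.png

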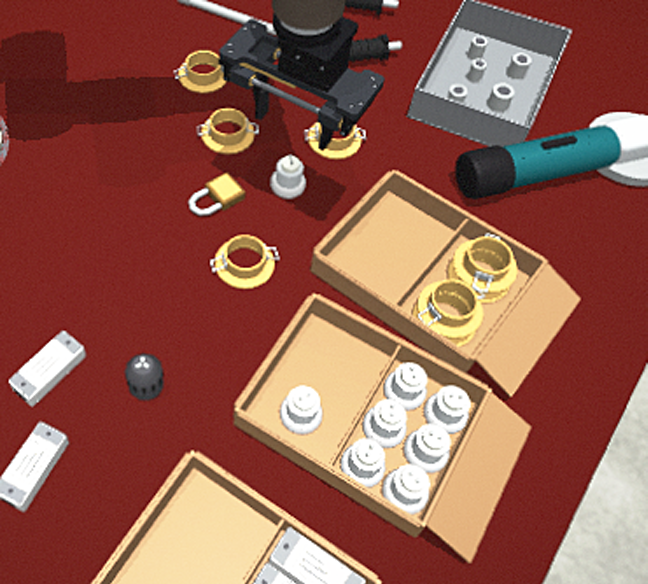

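The first lamp stands upright in the lamp bay at crop (302,408). The gripper is above lamp A at (289,178), so I go down for it.

Call:
{"fn": "arm_command", "kwargs": {"plan": [[87, 0, -0.09, 0.5, 0], [87, 0, 0, 0.8, 0], [87, 0, 0, 0.8, 0], [87, 0, 0, 0.8, 0], [87, 0, 0, 0.6, 0], [87, 0, 0, 0.5, 0], [87, 0, 0, 0, 0], [87, 0, 0, 0, 0]]}}

```text
t: 13.3
ee_pos: [0.4617, 0.2517, 0.0858]
tcp_rot: [180.0, -0.0, -87.4]
contact_force: [-0.2, 0.4, -0.0]
opening: 0.0871
finger_force: 0.0
```

Call:
{"fn": "arm_command", "kwargs": {"plan": [[20, 0, 0, 0, 0], [20, 0, 0, 0, 0], [20, 0, 0, 0, 0], [20, 0, 0, 0, 0], [20, 0, 0, 0, 0], [20, 0, 0, 0, 0], [20, 0, 0, 0, 0], [20, 0, 0, 0, 0], [20, 0, 0, 0, 0]]}}

```text
t: 14.2
ee_pos: [0.4613, 0.252, 0.086]
tcp_rot: [180.0, -0.0, -87.3]
contact_force: [-0.3, 0.6, -0.4]
opening: 0.0359
finger_force: 15.0
```

Call:
{"fn": "arm_command", "kwargs": {"plan": [[20, 0, 0, -0.4, 0], [20, 0, 0, -0.8, 0], [20, 0, 0, -0.8, 0], [20, 0, 0, -0.8, 0], [20, 0, 0, -0.8, 0], [20, 0, 0, -0.4, 0], [20, 0, 0, 0, 0], [20, 0, 0, 0, 0]]}}

```text
t: 15.0
ee_pos: [0.4609, 0.2517, 0.1855]
tcp_rot: [179.9, -0.0, -87.4]
contact_force: [-0.1, -0.3, -0.8]
opening: 0.0354
finger_force: 15.0
```

```bash
python3 -c "
from h import *
go(.663,.051,.039,-87.3)"
```

```text
pose [0.4609 0.2517 0.1855] [ 1.7995e+02 -1.0000e-02 -8.7360e+01] t 15.0 shift units [ 8.39 -7.71  3.82] turn units -0.01
```

Call:
{"fn": "arm_command", "kwargs": {"plan": [[20, 0.4, -0.4, 0, 0], [20, 0.8, -0.75, 0, 0], [20, 0.9, -0.8, 0, 0], [20, 0.9, -0.8, 0, 0], [20, 0.9, -0.8, 0, 0], [20, 0.9, -0.8, 0, 0], [20, 0.9, -0.8, 0, 0], [20, 0.9, -0.8, 0, 0], [20, 0.9, -0.8, 0, 0], [20, 0.6, -0.6, 0, 0], [20, 0.3, -0.35, 0, 0], [20, 0, 0, 0, 0]]}}

```text
t: 16.2
ee_pos: [0.6638, 0.0497, 0.1844]
tcp_rot: [179.9, -0.0, -87.5]
contact_force: [-0.3, -0.4, -0.1]
opening: 0.0356
finger_force: 15.0
```

Call:
{"fn": "arm_command", "kwargs": {"plan": [[20, 0, 0, 0.7, 0], [20, 0, 0, 0.8, 0], [20, 0, 0, 0.8, 0], [20, 0, 0, 0.6, 0], [20, 0, 0, 0.3, 0], [20, 0, 0, 0.2, 0], [20, 0, 0, 0, 0], [20, 0, 0, 0, 0]]}}

```text
t: 17.0
ee_pos: [0.6638, 0.0513, 0.1018]
tcp_rot: [-179.9, 0.0, -87.3]
contact_force: [0.1, -0.3, -1.2]
opening: 0.0357
finger_force: 15.0
```

Call:
{"fn": "arm_command", "kwargs": {"plan": [[20, 0, 0, 0.2, 0], [20, 0, 0, 0.15, 0], [20, 0, 0, 0.1, 0], [20, 0, 0, 0, 0], [20, 0, 0, 0, 0]]}}

```text
t: 17.5
ee_pos: [0.6633, 0.0512, 0.0901]
tcp_rot: [-180.0, -0.0, -87.3]
contact_force: [-1.4, -0.4, 2.4]
opening: 0.0358
finger_force: 15.0
```

Call:
{"fn": "arm_command", "kwargs": {"plan": [[52, 0, 0, 0, 0], [52, 0, 0, 0, 0], [52, 0, 0, 0, 0], [52, 0, 0, 0, 0], [52, 0, 0, -0.3, 0], [52, 0, 0, -0.6, 0], [52, 0, 0, -0.8, 0], [52, 0, 0, -0.8, 0], [52, 0, 0, -0.8, 0], [52, 0, 0, -0.5, 0], [52, 0, 0, 0, 0]]}}

```text
t: 18.6
ee_pos: [0.6645, 0.0514, 0.1882]
tcp_rot: [-179.7, 0.1, -87.3]
contact_force: [-0.4, -0.1, -0.1]
opening: 0.0523
finger_force: 0.0
```

Call:
{"fn": "arm_command", "kwargs": {"plan": [[87, 0, 0, 0, 0.87], [87, 0, 0, 0, 0.87], [87, 0, 0, 0, 0.87], [87, 0, 0, 0, 0.87], [87, 0, 0, 0, 0.87], [87, 0, 0, 0, 0.87], [87, 0, 0, 0, 0]]}}

```text
t: 19.3
ee_pos: [0.6628, 0.0511, 0.1837]
tcp_rot: [179.9, -0.1, -129.1]
contact_force: [-0.4, 0.1, -0.7]
opening: 0.0864
finger_force: 0.0
```

```bash
python3 -c "
from h import *
go(.4897,.1077,.026,-129)"
```

```text
pose [0.6628 0.0511 0.1837] [ 1.7992e+02 -8.0000e-02 -1.2910e+02] t 19.3 shift units [2.61 6.8  4.27] turn units -0.01
```

Call:
{"fn": "arm_command", "kwargs": {"plan": [[87, 0.2, 0.5, 0, 0], [87, 0.35, 0.9, 0, 0], [87, 0.35, 0.9, 0, 0], [87, 0.35, 0.9, 0, 0], [87, 0.35, 0.9, 0, 0], [87, 0.35, 0.9, 0, 0], [87, 0.35, 0.9, 0, 0], [87, 0.3, 0.9, 0, 0], [87, 0, 0, 0.8, 0], [87, 0, 0, 0.8, 0], [87, 0, 0, 0, 0], [87, 0, 0, 0, 0]]}}

```text
t: 20.5
ee_pos: [0.4905, 0.1079, 0.1447]
tcp_rot: [180.0, -0.1, -129.0]
contact_force: [0.1, -0.1, 0.4]
opening: 0.0867
finger_force: 0.0
```

```bash
python3 -c "
from h import *
go(.4897,.1077,.026,-129)
s=snap('scene'); a=s['image'][130:300,190:420]
s=snap('top'); b=s['image'][60:230,150:380]
cv2.imwrite('pics/s4c.png',cv2.resize(np.hstack([a,b]),None,fx=1.73,fy=1.73,interpolation=cv2.INTER_CUBIC)[:,:,::-1])"
```

```text
pose [0.4905 0.1079 0.1447] [ 1.8000e+02 -6.0000e-02 -1.2901e+02] t 20.5 shift units [0.02 0.02 2.71] turn units -0.0
```

View pics/s4c.png

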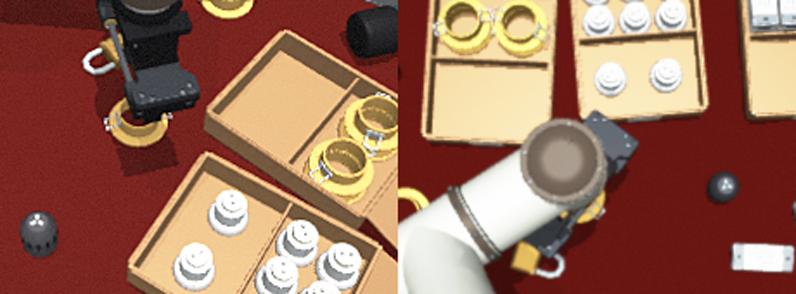

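Both lamps stand in the lamp bay, right pane (610,78) and (666,74). The gripper straddles the ring, left pane (138,120), across its clip-free direction. Down and grip.

Call:
{"fn": "arm_command", "kwargs": {"plan": [[87, 0, 0, 0.5, 0], [87, 0, 0, 0.7, 0], [87, 0, 0, 0.7, 0], [87, 0, 0, 0.5, 0], [87, 0, 0, 0.3, 0], [87, 0, 0, 0, 0], [87, 0, 0, 0, 0]], "newtons": 20}}

```text
t: 21.3
ee_pos: [0.491, 0.1082, 0.0779]
tcp_rot: [-180.0, 0.1, -129.1]
contact_force: [-0.1, -0.1, -0.6]
opening: 0.0869
finger_force: 0.0
```

Call:
{"fn": "arm_command", "kwargs": {"plan": [[40, 0, 0, 0, 0], [40, 0, 0, 0, 0], [40, 0, 0, 0, 0], [40, 0, 0, 0, 0], [40, 0, 0, 0, 0], [40, 0, 0, 0, 0], [40, 0, 0, 0, 0]]}}

```text
t: 22.0
ee_pos: [0.4904, 0.108, 0.0774]
tcp_rot: [-180.0, 0.0, -129.1]
contact_force: [-0.4, 0.9, 2.6]
opening: 0.0562
finger_force: 20.0
```

Call:
{"fn": "arm_command", "kwargs": {"plan": [[40, 0, 0, -0.4, 0], [40, 0, 0, -0.8, 0], [40, 0, 0, -0.8, 0], [40, 0, 0, -0.8, 0], [40, 0, 0, -0.7, 0], [40, 0, 0, -0.5, 0], [40, 0, 0, 0, 0], [40, 0, 0, 0, 0]]}}

```text
t: 22.8
ee_pos: [0.4901, 0.1078, 0.1773]
tcp_rot: [180.0, 0.0, -129.1]
contact_force: [0.1, 0.1, -1.6]
opening: 0.0561
finger_force: 20.0
```

```bash
python3 -c "
from h import *
print(robot.sense()['opening'])
go(.634,.236,.0305,-129)"
```

```text
0.056051036312021706
pose [0.4901 0.1078 0.1773] [ 1.7998e+02  1.0000e-02 -1.2912e+02] t 22.8 shift units [-7.61 -1.23  3.83] turn units -0.02
```

Call:
{"fn": "arm_command", "kwargs": {"plan": [[40, -0.5, -0.1, 0, 0], [40, -0.8, -0.13, 0, 0], [40, -0.9, -0.15, 0, 0], [40, -0.9, -0.15, 0, 0], [40, -0.9, -0.15, 0, 0], [40, -0.9, -0.15, 0, 0], [40, -0.9, -0.15, 0, 0], [40, -0.8, -0.1, 0, 0], [40, -0.6, -0.1, 0, 0], [40, -0.4, -0.05, 0, 0], [40, 0, 0, 0.6, 0], [40, 0, 0, 0.6, 0]]}}

```text
t: 24.0
ee_pos: [0.6335, 0.2358, 0.1453]
tcp_rot: [179.9, -0.1, -129.1]
contact_force: [0.7, -0.4, -1.7]
opening: 0.0564
finger_force: 20.0
```

Call:
{"fn": "arm_command", "kwargs": {"plan": [[40, 0, 0, 0.7, 0], [40, 0, 0, 0.7, 0], [40, 0, 0, 0.5, 0], [40, 0, 0, 0.2, 0], [40, 0, 0, 0, 0], [40, 0, 0, 0, 0]]}}

```text
t: 24.6
ee_pos: [0.6344, 0.2361, 0.0953]
tcp_rot: [-180.0, 0.1, -129.1]
contact_force: [0.8, 0.7, -1.2]
opening: 0.0564
finger_force: 20.0
```

```bash
python3 -c "
from h import *
go(.634,.236,.0305,-129)"
```

```text
pose [0.6344 0.2361 0.0953] [-1.7997e+02  5.0000e-02 -1.2909e+02] t 24.6 shift units [0.01 0.01 0.55] turn units -0.01
```

Call:
{"fn": "arm_command", "kwargs": {"plan": [[40, 0, 0, 0.3, 0], [40, 0, 0, 0.15, 0], [40, 0, 0, 0.1, 0], [40, 0, 0, 0, 0], [40, 0, 0, 0, 0]]}}

```text
t: 25.1
ee_pos: [0.634, 0.236, 0.0815]
tcp_rot: [-180.0, -0.0, -129.1]
contact_force: [-2.3, -0.9, 3.0]
opening: 0.0563
finger_force: 20.0
```

Call:
{"fn": "arm_command", "kwargs": {"plan": [[70, 0, 0, 0, 0], [70, 0, 0, 0, 0], [70, 0, 0, 0, 0], [70, 0, 0, 0, 0], [70, 0, 0, -0.3, 0], [70, 0, 0, -0.6, 0], [70, 0, 0, -0.8, 0], [70, 0, 0, -0.8, 0], [70, 0, 0, -0.8, 0], [70, 0, 0, -0.8, 0], [70, 0, 0, 0, 0]]}}

```text
t: 26.2
ee_pos: [0.6359, 0.2369, 0.1889]
tcp_rot: [-179.8, 0.5, -129.1]
contact_force: [0.6, -0.4, 1.3]
opening: 0.0702
finger_force: 0.0
```

Call:
{"fn": "arm_command", "kwargs": {"plan": [[87, 0, 0, 0, -0.55], [87, 0, 0, 0, -0.8], [87, 0, 0, 0, -0.8], [87, 0, 0, 0, -0.8], [87, 0, 0, 0, -0.8], [87, 0, 0, 0, -0.7], [87, 0, 0, 0, 0]]}}

```text
t: 26.9
ee_pos: [0.634, 0.2359, 0.1836]
tcp_rot: [180.0, 0.0, -93.5]
contact_force: [0.2, -0.3, -0.7]
opening: 0.0869
finger_force: 0.0
```

```bash
python3 -c "
from h import *
print(robot.sense()['joints'].round())
go(.389,-.1655,.022,-93.3)"
```

```text
[ 34.  32.   0.  -0. -59. -38.]
pose [0.634  0.2359 0.1836] [179.99   0.   -93.52] t 26.9 shift units [16.63  8.79  4.42] turn units -0.03
```

Call:
{"fn": "arm_command", "kwargs": {"plan": [[87, 0.92, 0.49, 0, 0], [87, 0.92, 0.49, 0, 0], [87, 0.92, 0.49, 0, 0], [87, 0.92, 0.49, 0, 0], [87, 0.92, 0.49, 0, 0], [87, 0.92, 0.49, 0, 0], [87, 0.92, 0.49, 0, 0], [87, 0.92, 0.49, 0, 0], [87, 0.92, 0.49, 0, 0], [87, 0.92, 0.49, 0, 0], [87, 0.92, 0.49, 0, 0], [87, 0.92, 0.49, 0, 0]]}}

```text
t: 28.1
ee_pos: [0.4698, -0.0313, 0.1838]
tcp_rot: [-180.0, 0.0, -93.6]
contact_force: [-0.1, -0.6, 0.3]
opening: 0.0872
finger_force: 0.0
```

Call:
{"fn": "arm_command", "kwargs": {"plan": [[87, 0.92, 0.49, 0, 0], [87, 0.92, 0.49, 0, 0], [87, 0.92, 0.49, 0, 0], [87, 0.92, 0.49, 0, 0], [87, 0.92, 0.49, 0, 0], [87, 0.92, 0.49, 0.3, 0], [87, 0, 0, 0.8, 0], [87, 0, 0, 0.5, 0], [87, 0, 0, 0, 0]]}}

```text
t: 29.0
ee_pos: [0.3875, -0.1639, 0.1424]
tcp_rot: [179.8, 0.0, -93.7]
contact_force: [0.3, 0.3, 0.6]
opening: 0.0872
finger_force: 0.0
```

```bash
python3 -c "
from h import *
go(.389,-.1655,.022,-93.3)
s=snap('scene'); a=s['image'][30:384,90:460]
cv2.imwrite('pics/s5c.png',cv2.resize(a,None,fx=1.65,fy=1.65,interpolation=cv2.INTER_CUBIC)[:,:,::-1])"
```

```text
pose [ 0.3875 -0.1639  0.1424] [ 1.7981e+02  1.0000e-02 -9.3670e+01] t 29.0 shift units [ 0.06 -0.06  2.78] turn units -0.05
```

View pics/s5c.png

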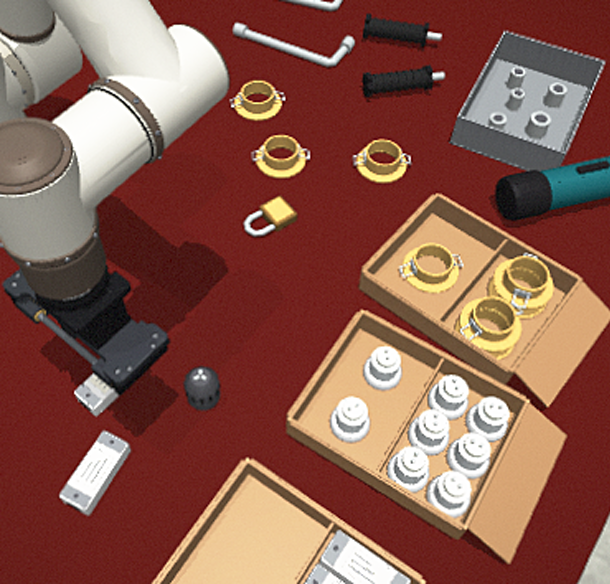

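The ring lies flat in its bay at crop (433,265) and the lamps stand at (383,366) and (350,417). The gripper is over driver A at (95,392).

Call:
{"fn": "arm_command", "kwargs": {"plan": [[87, 0.05, -0.05, 0.5, 0], [87, 0, 0, 0.7, 0], [87, 0, 0, 0.7, 0], [87, 0, 0, 0.5, 0], [87, 0, 0, 0.35, 0], [87, 0, 0, 0, 0], [87, 0, 0, 0, 0]]}}

```text
t: 29.75
ee_pos: [0.3905, -0.165, 0.0753]
tcp_rot: [-179.9, -0.0, -93.5]
contact_force: [0.5, 0.1, 0.3]
opening: 0.0873
finger_force: 0.0
```

Call:
{"fn": "arm_command", "kwargs": {"plan": [[25, 0, 0, 0, 0], [25, 0, 0, 0, 0], [25, 0, 0, 0, 0], [25, 0, 0, 0, 0], [25, 0, 0, 0, 0], [25, 0, 0, 0, 0], [25, 0, 0, 0, 0], [25, 0, 0, 0, 0], [25, 0, 0, 0, 0]]}}

```text
t: 30.65
ee_pos: [0.3898, -0.1651, 0.0747]
tcp_rot: [180.0, -0.0, -93.5]
contact_force: [-0.5, 0.1, 0.8]
opening: 0.0378
finger_force: 20.0
```

Call:
{"fn": "arm_command", "kwargs": {"plan": [[25, 0, 0, -0.4, 0], [25, 0, 0, -0.8, 0], [25, 0, 0, -0.8, 0], [25, 0, 0, -0.8, 0], [25, 0, 0, -0.8, 0], [25, 0, 0, -0.6, 0], [25, 0, 0, 0, 0]]}}

```text
t: 31.35
ee_pos: [0.391, -0.1652, 0.1821]
tcp_rot: [-179.7, -0.0, -93.5]
contact_force: [0.5, 1.0, -1.7]
opening: 0.038
finger_force: 20.0
```

Call:
{"fn": "arm_command", "kwargs": {"plan": [[25, 0, 0, 0, 0.5], [25, 0, 0, 0, 0.9], [25, 0, 0, 0, 0.95], [25, 0, 0, 0, 0.95], [25, 0, 0, 0, 0.95], [25, 0, 0, 0, 0.95], [25, 0, 0, 0, 0.95], [25, 0, 0, 0, 0.95], [25, 0, 0, 0, 0.95], [25, 0, 0, 0, 0.95], [25, 0, 0, 0, 0.95], [25, 0, 0, 0, 0.65]]}}

```text
t: 32.55
ee_pos: [0.3892, -0.165, 0.1789]
tcp_rot: [180.0, -0.1, -178.6]
contact_force: [1.1, -0.5, -1.4]
opening: 0.0378
finger_force: 20.0
```

Call:
{"fn": "arm_command", "kwargs": {"plan": [[25, 0, 0, 0, 0], [25, 0, 0, 0, 0]]}}

```text
t: 32.75
ee_pos: [0.3895, -0.165, 0.1793]
tcp_rot: [180.0, -0.1, -178.2]
contact_force: [-0.0, -0.3, -0.3]
opening: 0.0375
finger_force: 20.0
```

```bash
python3 -c "
from h import *
go(.662,-.2045,.0277,-178.4)"
```

```text
pose [ 0.3895 -0.165   0.1793] [ 1.7999e+02 -6.0000e-02 -1.7820e+02] t 32.75 shift units [-10.84  -1.92   4.02] turn units 0.03
```

Call:
{"fn": "arm_command", "kwargs": {"plan": [[25, -0.6, -0.12, 0, 0], [25, -0.95, -0.17, 0, 0], [25, -0.97, -0.17, 0, 0], [25, -0.97, -0.17, 0, 0], [25, -0.97, -0.17, 0, 0], [25, -0.97, -0.17, 0, 0], [25, -0.97, -0.17, 0, 0], [25, -0.97, -0.17, 0, 0], [25, -0.97, -0.17, 0, 0], [25, -0.97, -0.17, 0, 0], [25, -0.95, -0.15, 0, 0], [25, -0.57, -0.12, 0, 0]]}}

```text
t: 33.95
ee_pos: [0.6633, -0.2051, 0.1786]
tcp_rot: [180.0, -0.0, -178.2]
contact_force: [-0.3, 0.6, -1.7]
opening: 0.0377
finger_force: 20.0
```

Call:
{"fn": "arm_command", "kwargs": {"plan": [[25, 0, 0, 0, 0], [25, 0, 0, 0.6, 0], [25, 0, 0, 0.8, 0], [25, 0, 0, 0.6, 0], [25, 0, 0, 0.2, 0], [25, 0, 0, 0, 0], [25, 0, 0, 0, 0]]}}

```text
t: 34.65
ee_pos: [0.6623, -0.2051, 0.1254]
tcp_rot: [-180.0, 0.1, -178.3]
contact_force: [0.3, 0.6, -0.8]
opening: 0.0379
finger_force: 20.0
```

```bash
python3 -c "
from h import *
go(.662,-.2045,.0277,-178.4)
s=snap('scene'); a=s['image'][230:384,130:380]
s=snap('top'); b=s['image'][10:164,310:480]
cv2.imwrite('pics/s6c.png',cv2.resize(np.hstack([a,b]),None,fx=1.9,fy=1.9,interpolation=cv2.INTER_CUBIC)[:,:,::-1])"
```

```text
pose [ 0.6623 -0.2051  0.1254] [-1.7997e+02  6.0000e-02 -1.7828e+02] t 34.65 shift units [0.01 0.03 1.87] turn units 0.02
```

View pics/s6c.png

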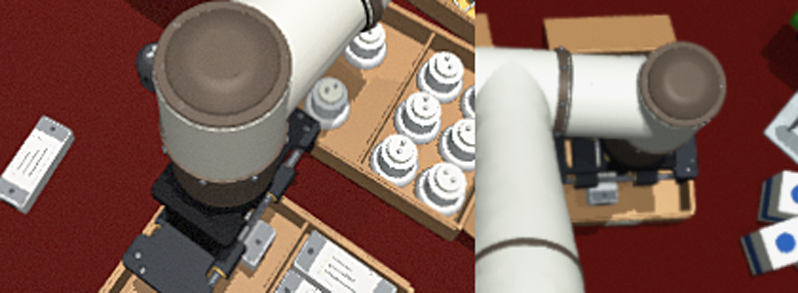

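The driver is over the bay, right pane (602,193), clear of the front wall and the stock. I lower it.

Call:
{"fn": "arm_command", "kwargs": {"plan": [[25, 0, 0, 0.6, 0], [25, 0, 0, 0.6, 0], [25, 0, 0, 0.3, 0], [25, 0, 0, 0.2, 0], [25, 0, 0, 0.12, 0], [25, 0, 0, 0.05, 0], [25, 0, 0, 0, 0], [25, 0, 0, 0, 0]]}}

```text
t: 35.55
ee_pos: [0.6619, -0.2051, 0.0788]
tcp_rot: [-180.0, 0.0, -178.3]
contact_force: [-2.7, 1.1, 4.4]
opening: 0.038
finger_force: 20.0
```

Call:
{"fn": "arm_command", "kwargs": {"plan": [[50, 0, 0, 0, 0], [50, 0, 0, 0, 0], [50, 0, 0, 0, 0], [50, 0, 0, 0, 0], [50, 0, 0, -0.3, 0], [50, 0, 0, -0.6, 0], [50, 0, 0, -0.8, 0], [50, 0, 0, -0.8, 0], [50, 0, 0, -0.8, 0], [50, 0, 0, -0.8, 0], [50, 0, 0, 0, 0]]}}

```text
t: 36.65
ee_pos: [0.6639, -0.2055, 0.186]
tcp_rot: [-179.9, 0.5, -178.3]
contact_force: [0.4, -0.5, 0.6]
opening: 0.0501
finger_force: 0.0
```

Call:
{"fn": "arm_command", "kwargs": {"plan": [[87, 0.6, 0, 0, -0.5], [87, 0, 0, 0, -1], [87, 0, 0, 0, -1], [87, 0, 0, 0, -1], [87, 0, 0, 0, -1], [87, 0, 0, 0, -1], [87, 0, 0, 0, -1], [87, 0, 0, 0, -1], [87, 0, 0, 0, -1], [87, 0, 0, 0, -1], [87, 0, 0, 0, -1], [87, 0, 0, 0, -1]]}}

```text
t: 37.85
ee_pos: [0.6467, -0.2054, 0.1804]
tcp_rot: [180.0, 0.0, -86.0]
contact_force: [0.0, -0.1, 0.1]
opening: 0.0872
finger_force: 0.0
```

Call:
{"fn": "arm_command", "kwargs": {"plan": [[87, 0, 0, 0, -0.7], [87, 0, 0, 0, 0], [87, 0, 0, 0, 0]]}}

```text
t: 38.15
ee_pos: [0.6468, -0.2054, 0.1804]
tcp_rot: [180.0, 0.0, -80.8]
contact_force: [0.0, -0.2, -0.4]
opening: 0.0867
finger_force: 0.0
```

```bash
python3 -c "
from h import *
go(.4583,-.2638,.0235,-80.2)"
```

```text
pose [ 0.6468 -0.2054  0.1804] [ 1.7999e+02  1.0000e-02 -8.0830e+01] t 38.15 shift units [1.1  7.82 4.24] turn units -0.08
```

Call:
{"fn": "arm_command", "kwargs": {"plan": [[87, 0.1, 0.6, 0, -0.08], [87, 0.15, 0.95, 0, 0], [87, 0.15, 0.95, 0, 0], [87, 0.15, 0.95, 0, 0], [87, 0.15, 0.95, 0, 0], [87, 0.15, 0.95, 0, 0], [87, 0.15, 0.95, 0, 0], [87, 0.1, 0.95, 0, 0], [87, 0, 0.57, 0.5, 0], [87, 0, 0, 0.8, 0], [87, 0, 0, 0.2, 0], [87, 0, 0, 0, 0]]}}

```text
t: 39.35
ee_pos: [0.4589, -0.2661, 0.1425]
tcp_rot: [179.9, 0.0, -80.1]
contact_force: [0.8, 0.8, -1.3]
opening: 0.087
finger_force: 0.0
```

```bash
python3 -c "
from h import *
go(.4583,-.2638,.0235,-80.2)
s=snap('scene'); a=s['image'][130:384,60:420]
cv2.imwrite('pics/s7c.png',cv2.resize(a,None,fx=2,fy=2,interpolation=cv2.INTER_CUBIC)[:,:,::-1])"
```

```text
pose [ 0.4589 -0.2661  0.1425] [ 1.7991e+02  3.0000e-02 -8.0100e+01] t 39.35 shift units [-0.1   0.01  2.72] turn units 0.01
```

View pics/s7c.png

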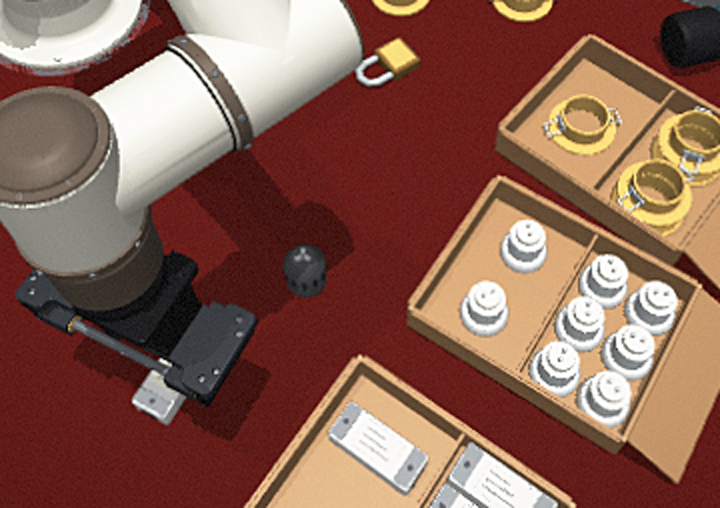

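Driver A lies flat in its bay at crop (378,445), and the gripper straddles driver B at (158,395).

Call:
{"fn": "arm_command", "kwargs": {"plan": [[87, -0.1, 0, 0.5, 0], [87, 0, 0, 0.7, 0], [87, 0, 0, 0.7, 0], [87, 0, 0, 0.5, 0], [87, 0, 0, 0.32, 0], [87, 0, 0, 0, 0], [87, 0, 0, 0, 0]]}}

```text
t: 40.1
ee_pos: [0.4592, -0.2638, 0.0754]
tcp_rot: [-180.0, -0.0, -80.0]
contact_force: [0.3, 0.0, 0.2]
opening: 0.087
finger_force: 0.0
```

Call:
{"fn": "arm_command", "kwargs": {"plan": [[25, 0, 0, 0, 0], [25, 0, 0, 0, 0], [25, 0, 0, 0, 0], [25, 0, 0, 0, 0], [25, 0, 0, 0, 0], [25, 0, 0, 0, 0], [25, 0, 0, 0, 0], [25, 0, 0, 0, 0], [25, 0, 0, 0, 0]]}}

```text
t: 41.0
ee_pos: [0.4586, -0.2637, 0.075]
tcp_rot: [180.0, 0.0, -80.1]
contact_force: [-0.7, -0.5, 0.8]
opening: 0.0378
finger_force: 20.0
```

Call:
{"fn": "arm_command", "kwargs": {"plan": [[25, 0, 0, -0.4, 0], [25, 0, 0, -0.8, 0], [25, 0, 0, -0.8, 0], [25, 0, 0, -0.8, 0], [25, 0, 0, -0.8, 0], [25, 0, 0, -0.6, 0], [25, 0, 0, 0, 0]]}}

```text
t: 41.7
ee_pos: [0.4598, -0.264, 0.1827]
tcp_rot: [-179.7, -0.1, -80.0]
contact_force: [0.9, -0.1, -1.3]
opening: 0.038
finger_force: 20.0
```

Call:
{"fn": "arm_command", "kwargs": {"plan": [[25, 0, 0, 0, 0.5], [25, 0, 0, 0, 0.9], [25, 0, 0, 0, 1], [25, 0, 0, 0, 1], [25, 0, 0, 0, 1], [25, 0, 0, 0, 1], [25, 0, 0, 0, 1], [25, 0, 0, 0, 1], [25, 0, 0, 0, 1], [25, 0, 0, 0, 1], [25, 0, 0, 0, 1], [25, 0, 0, 0, 1]]}}

```text
t: 42.9
ee_pos: [0.458, -0.2635, 0.179]
tcp_rot: [179.9, -0.1, -171.6]
contact_force: [-1.0, -1.0, -2.1]
opening: 0.0378
finger_force: 19.9
```

Call:
{"fn": "arm_command", "kwargs": {"plan": [[25, 0, 0, 0, 0.87], [25, 0, 0, 0, 0], [25, 0, 0, 0, 0]]}}

```text
t: 43.2
ee_pos: [0.4583, -0.2636, 0.1794]
tcp_rot: [180.0, -0.1, -178.1]
contact_force: [0.1, 0.5, -0.3]
opening: 0.0384
finger_force: 20.0
```

```bash
python3 -c "
from h import *
go(.664,-.2805,.0275,-178.4)"
```

```text
pose [ 0.4583 -0.2636  0.1794] [ 1.7997e+02 -6.0000e-02 -1.7808e+02] t 43.2 shift units [-8.2  -0.95  4.04] turn units 0.04
```

Call:
{"fn": "arm_command", "kwargs": {"plan": [[25, -0.5, -0.05, 0, 0.04], [25, -0.9, -0.1, 0, 0], [25, -0.9, -0.1, 0, 0], [25, -0.95, -0.1, 0, 0], [25, -0.95, -0.1, 0, 0], [25, -0.95, -0.1, 0, 0], [25, -0.95, -0.1, 0, 0], [25, -0.9, -0.1, 0, 0], [25, -0.8, -0.1, 0, 0], [25, -0.4, -0.1, 0, 0], [25, 0, 0, 0, 0], [25, 0, 0, 0, 0]]}}

```text
t: 44.4
ee_pos: [0.6642, -0.282, 0.1792]
tcp_rot: [180.0, -0.1, -178.5]
contact_force: [0.2, 0.9, -2.3]
opening: 0.0378
finger_force: 20.0
```

Call:
{"fn": "arm_command", "kwargs": {"plan": [[25, 0, 0, 0.6, 0], [25, 0, 0, 0.8, 0], [25, 0, 0, 0.6, 0], [25, 0, 0, 0.2, 0], [25, 0, 0, 0, 0], [25, 0, 0, 0, 0]]}}

```text
t: 45.0
ee_pos: [0.6645, -0.2824, 0.1256]
tcp_rot: [-180.0, 0.1, -178.5]
contact_force: [0.8, 0.2, -0.2]
opening: 0.0378
finger_force: 20.0
```

```bash
python3 -c "
from h import *
go(.664,-.2805,.028,-178.4)"
```

```text
pose [ 0.6645 -0.2824  0.1256] [-1.7996e+02  6.0000e-02 -1.7853e+02] t 45.0 shift units [0.02 0.08 1.87] turn units -0.02
```

Call:
{"fn": "arm_command", "kwargs": {"plan": [[25, 0, 0.1, 0.6, 0], [25, 0, 0, 0.6, 0], [25, 0, 0, 0.3, 0], [25, 0, 0, 0.2, 0], [25, 0, 0, 0.12, 0], [25, 0, 0, 0.05, 0], [25, 0, 0, 0, 0], [25, 0, 0, 0, 0]]}}

```text
t: 45.8
ee_pos: [0.6642, -0.2798, 0.0791]
tcp_rot: [-180.0, 0.0, -178.5]
contact_force: [-1.6, 1.2, 3.2]
opening: 0.0379
finger_force: 20.0
```

Call:
{"fn": "arm_command", "kwargs": {"plan": [[50, 0, 0, 0, 0], [50, 0, 0, 0, 0], [50, 0, 0, 0, 0], [50, 0, 0, 0, 0], [50, 0, 0, -0.3, 0], [50, 0, 0, -0.6, 0], [50, 0, 0, -0.8, 0], [50, 0, 0, -0.8, 0], [50, 0, 0, -0.8, 0], [50, 0, 0, -0.8, 0], [50, 0, 0, -0.8, 0], [50, 0, 0, 0, 0]]}}

```text
t: 47.0
ee_pos: [0.6659, -0.2803, 0.2064]
tcp_rot: [-179.8, 0.5, -178.5]
contact_force: [-0.1, 0.8, 0.9]
opening: 0.0501
finger_force: 0.0
```

Call:
{"fn": "arm_command", "kwargs": {"plan": [[50, 0.8, 0, -0.3, 0], [50, 0.95, 0, -0.3, 0], [50, 0.95, 0, -0.3, 0], [50, 0.95, 0, 0, 0], [50, 0.95, 0, 0, 0], [50, 0.95, 0, 0, 0], [50, 0.95, 0, 0, 0], [50, 0.95, 0, 0, 0], [50, 0.8, 0, 0, 0], [50, 0.5, 0, 0, 0], [50, 0, 0, 0, 0]]}}

```text
t: 48.1
ee_pos: [0.4441, -0.2852, 0.2235]
tcp_rot: [180.0, -0.0, -178.6]
contact_force: [1.4, 0.1, 0.2]
opening: 0.0503
finger_force: 0.0
```

```bash
python3 -c "
from h import *
s=snap('scene'); a=s['image']; P=cloud(s)
for n,(x,y) in dict(chuck=(.494,-.108),pad=(.395,.17)).items():
    q=P[(np.hypot(P[...,0]-x,P[...,1]-y)<.07)&(P[...,2]>(.03 if n=='chuck' else .008))]
    print(n,q[:,:2].mean(0).round(4))
b=snap('top')['image'][10:230,120:440]
cv2.imwrite('pics/s8.png',cv2.resize(a,None,fx=1.5,fy=1.5)[:,:,::-1])
cv2.imwrite('pics/t8.png',cv2.resize(b,None,fx=2.4,fy=2.4)[:,:,::-1])"
```

```text
chuck [ 0.4888 -0.1273]
pad [0.3981 0.1723]
```

View pics/s8.png

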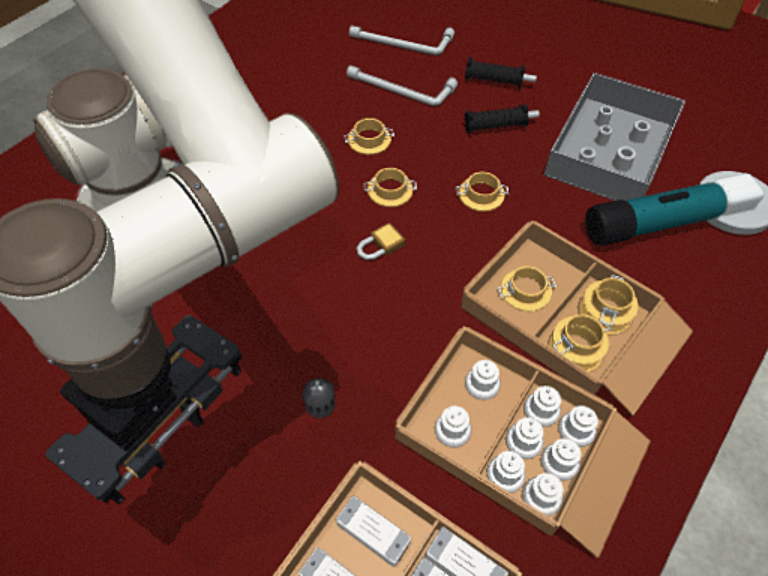

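View pics/t8.png

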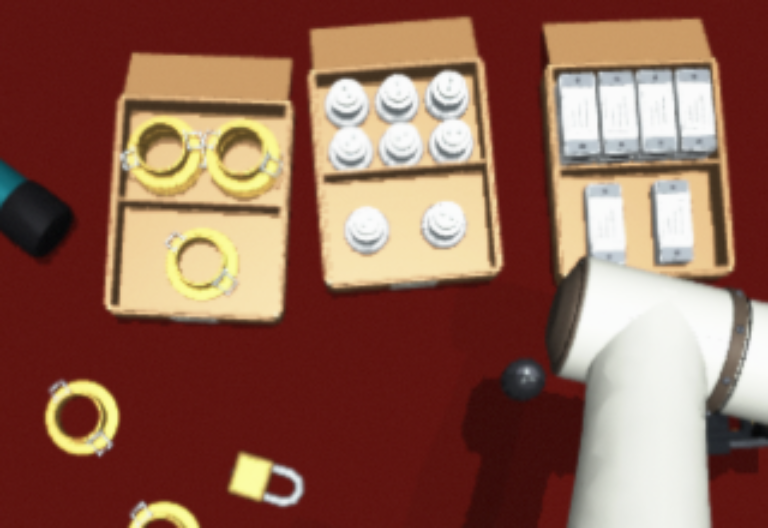

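All five parts lie properly in their bays: the ring at (200,263), the lamps at (367,230) and (443,224), and the drivers at (606,222) and (673,220). The chuck at scene pixel (212,265) and the padlock are where they were at the start. I hand the job in.

```bash
python3 -c "
from h import *
print(robot.job_done())"
```

```text
the job is handed in; nothing more can be done
None
```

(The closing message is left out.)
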